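Clamp an offcut with the torque-limiting knob

TASK

Slide the pine offcut that lies in the middle of the bench (not the one at the back) lengthwise into the grey clamping fixture, in between its two guide rails, and gently up against the rubber end stop. Then turn the fixture's orange wing knob clockwise until its slip clutch clicks, and stop at that first click; a second click is too much. Leave the offcut clamped there, let go, and do not disturb the tools and other things lying about.

Things in the scene. Friction and masses are not known exactly. Their poses are not given: they have to be found in the camera images.
- offcut: The pine offcut, a loose brown wooden block 45 x 160 x 38 mm (x, y, z), 0.13 to 0.25 kg, lying flat on the bench to the left of the fixture. Origin: centre of its underside. Its long axis is y; either end may go in first. (A similar block at the back of the bench, beside the paint brush, is not meant.)
- fixture: The grey fixture, fixed to the bench. Origin: on the bench under the vertical screw axis; z up, y along the channel and out of its open mouth, x across. The end stop's face is at y = -30 mm; behind it stands a column 92 mm high, carrying an arm (46 mm wide, top at z = 92 mm) that reaches over the channel to y = +24 mm. Base flanges 133 mm wide over all.
- home (a point): Where the offcut's origin lies when it is home: on the bench, 50 mm out from the fixture's origin along its y; axes as the fixture's (slide in toward -y). The bench is the floor of the channel, 49 mm wide between aluminium rails 22 mm high; cheeks flare out to 70 mm at the mouth, 3 mm outside this point. At home 77 mm of the offcut stick out of the mouth.
- end_stop: The black rubber end stop at the closed end of the channel, 46 mm wide, 30 mm high. Its origin and axes are the fixture's. It must not be pushed with more than 40 N.
- pad: The black round pressure pad, 28 mm across, under the arm; origin: centre of its underside, at the start 40 to 42 mm above the bench, so the 38 mm offcut passes under it if slid along the bench. It does not turn; it sinks 6 mm per radian of clockwise knob turning and is sprung, so once it touches the offcut the knob's torque rises gradually.
- knob_grip (a point): Grip point of the orange wing knob, on the screw axis, 133 mm above the bench, 9.5 mm below the wing's top. The wing is a bar 44 mm long (this point's x) and 14 mm thick (y): pinch it across y from above. It stands 34 mm high on a 50 mm disc, whose upper face is 24 mm below this point. z up. Turns with the knob at constant height; clockwise seen from above (yaw decreasing) tightens.
- screw (a joint): Turning angle of the screw under the knob, rad, clockwise; 0.3 to 0.65 at the start. It turns with the knob until the clutch slips and stays where left. Friction 0.16 N m; the pad touches the offcut at about 1.0, then the torque grows to the clutch's setting (hidden, some 0.2 to 0.3 N m, reached anywhere from 1.4 to 2.3), so more than one grasp may be needed. Grip firmly (about 40 N).
- knob (a joint): Slip of the clutch: angle of the knob relative to the screw, rad, clockwise; about 0 while the clutch carries. A click is one notch of 0.42 rad: the torque, at its highest as it gives way, falls to zero half way (0.21), then the knob is pulled on into the notch at 0.42 and rests there. A second click would pass its crest at 0.63; over 0.68 fails.
- wrench: Bystander: steel combination wrench, 34 x 200 x 6 mm, loose on the bench; leave alone. Origin: centre of its underside.
- tape_roll: Bystander: roll of black tape, 62 mm across, 19 mm high, loose; leave alone. Origin: centre of its underside.
- white_pen: Bystander: white marker pen with red cap, 135 mm long, 17 mm thick, loose; leave alone. Origin: centre of its underside.
- screwdriver_2: Bystander: screwdriver with yellow handle, 26 x 190 x 33 mm, loose; leave alone. Origin: centre of its underside.
Not all that is in view belongs to the job. Leave any green or pink look-alike of the offcut alone.

How it is judged:
By the outcome, as a careful person would: the job done as asked, in the order asked, and still so for the second after the job is handed in, with the robot touching nothing.
It also fails if it takes over 69 s, if anything falls off the work surface, if the arm or the gripper's body presses on something with over 40 N, if the wrist force passes 120 N, or if a joint passes its speed limit or range.

ROBOT

A 6-joint arm with a two-finger parallel gripper is mounted at the origin on a cart in front of the work surface, level with it; the furniture and walls round the work are solid. World frame = base frame: x ahead of the robot, y to its left, z up, the work surface at z = 0. Lengths are in m, angles in rad, forces in N, time in s.
With the tool pointing down it reaches from about 0.35 to 0.975 m from the base axis. Payload 4.9 kg.
Tool frame: the origin (TCP) lies on the mounting face of the last link; the fingertips stand 173 mm ahead of it and the grasp point (between the pads) lies 155 mm ahead of it (tip_extent is the distance from the TCP to the fingertips, in m); y points along the fingers, z is the direction in which the jaws open and shut, and the axes are right-handed (so a half turn about y gives the same grasp; the last joint's range is limited). The gripper opens to 85 mm and grips with 20 to 120 N. Pads are 22 mm wide; open, the fingers measure 114 mm over their backs; the gripper's body (76 mm by 85 mm) begins 54 mm behind the grasp point. The pads swing forward as they close: fully open they stand 13 mm farther back than shut.
Start: joints at [1.227, 0.053, 1.613, -0, 1.476, -0.119], TCP at [0.139, 0.609, 0.405] pointing down, gripper open.
Joint ranges: [-3.01, 3.01], [-1.01, 2.22], [0.06, 2.58], [-1.02, 4.17], [0.09, 2.62], [-3.14, 3.14]. Speed limits (rad/s): [2.57, 2.57, 3.14, 3.14, 3.14, 3.14].

INTERFACE

Orientations are given as a unit quaternion [x, y, z, w].
In Python, from bench import * gives the robot as it stands.
- The arm moves only by the shell command python3 -m inch 'ROWS' [OPENING] [FORCE]. ROWS is JSON, a list of rows, each a list of 6 numbers: the shift along the tool's x, y, z in cm, then the turn, a rotation vector about the tool's x, y, z in degrees. A call has 1 to 20 rows; each row is the pose to reach, as a shift and turn from the pose commanded when the call began, along the tool's axes at that moment; what a row does not reach only later rows make up. A row lasts 1/8 s, in which the tool goes at most 62.5 mm and 10.7 degrees, less where a joint would pass 70% of its speed; a pose out of reach is approached as far as the arm can. A call with a gripper value outside its range is refused whole. OPENING is the opening, from -1 (shut) to 1 (fully open), so that 0 is half open, set as the call begins (- or left out, the last holds). The fingers move at their own pace and stop on an object; FORCE is the grip in N (left out, the last holds). Time passes only in rows, so rows that repeat a pose let the fingers close. It gives the time, the measured TCP pose, the force and the opening at its end, in the units of the state.
- state(): the state, without advancing time (a new reading comes with each control period).
- read_camera(name): name is "side" or "top"; returns a dict with "frame" (420x560x3 uint8, red, green, blue), "range_z" (420x560 float32, m along the optical axis (not along the pixel's ray), 0 where there is no reading), "intrinsics" (3x3 intrinsics, pixels), "dist" ([k1, k2, p1, p2, k3] as OpenCV has them; the pictures are not rectified), "origin" and "orientation" of the camera in the world. Camera axes: x right, y down, z forward; pixel columns grow to the right and rows downward; lengths in m; the calibration is good to about 2 mm. A picture is of the moment at which its call begins.
- job_done(): hands the job in, once; it reports no verdict.
The state is a dict: "clock": time; "joint_positions": joint angles; "qvel": joint speeds; "joint_efforts": joint torques, N m; "eef_pos": TCP position; "eef_rot": TCP orientation; "force": force on the tool from outside, world axes, zero at the start; "wrist_torque": the same for the moment, N m; "opening": finger opening in m.
Only numpy, scipy, OpenCV 4.12 (cv2) and the standard library are available. Lean on these libraries where they do the work, as an engineer would, in place of code of your own. Each camera call takes 0.05 s, during which the arm holds its last target.

## Working session

There is one attempt and no reset: what is moved stays moved. The work goes in short steps, Python scripts to look and compute and a shell command to move; the robot and the scene stay as the last step left them, time stands still between calls to the robot, and variables do not carry over. Pictures are saved under pics/ and viewed, and the job is handed in when it is done.

```bash
ls; mkdir -p pics
python3 - <<'E'
from bench import *
import cv2,numpy as np
s=state();print({k:np.round(v,3).tolist() for k,v in s.items()})
for n in("side","top"):
    c=read_camera(n);cv2.imwrite(f"pics/{n}0.png",c["frame"][:,:,::-1])
    print(n,c["intrinsics"],c["dist"],c["origin"],c["orientation"])
    np.savez(f"{n}0.npz",**c)
E
```

```text
pics
{'clock': 0.0, 'joint_positions': [1.227, 0.053, 1.614, 0.0, 1.476, -0.119], 'qvel': [-0.002, -0.0, 0.001, -0.001, -0.002, 0.001], 'joint_efforts': [-0.002, -39.369, -37.017, -0.0, 0.007, -0.0], 'eef_pos': [0.139, 0.609, 0.403], 'eef_rot': [0.703, -0.079, 0.079, -0.702], 'force': [0.185, -0.221, 0.394], 'wrist_torque': [0.04, -0.022, -0.031], 'opening': 0.086}
side [[532.26696589   0.         288.03842081]
 [  0.         532.26696589 212.31867384]
 [  0.           0.           1.        ]] [-0.01170119  0.          0.          0.          0.        ] [0.32174265 1.64892856 0.81377726] [-0.06258243  0.83107654 -0.550173    0.05200856]
top [[437.87926545   0.         284.09239069]
 [  0.         437.87926545 212.87300369]
 [  0.           0.           1.        ]] [0.01943135 0.         0.         0.         0.        ] [0.51378055 0.01922442 1.24386746] [ 0.70751798 -0.70584141  0.01269786 -0.03232604]
```

View pics/side0.png

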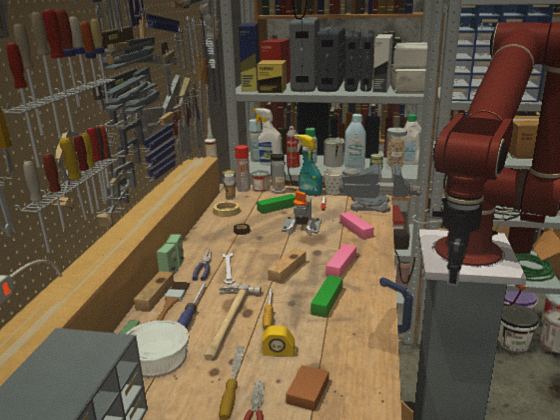

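View pics/top0.png

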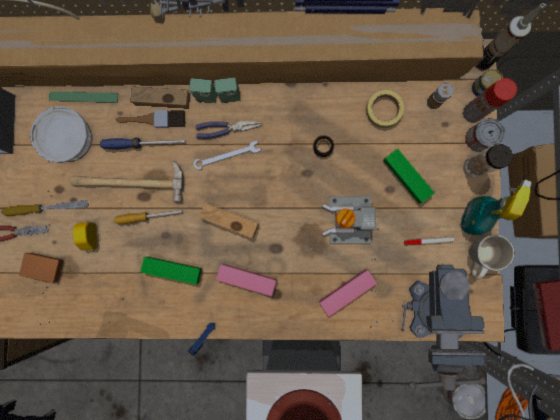

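The top view shows the offcut at about (230,222) and the fixture at about (350,220), with its mouth facing left (world +y). The wing knob is at about (346,218). Next I'll zoom in and measure.

```bash
cat > h.py <<'E'
import numpy as np,cv2
from scipy.spatial.transform import Rotation as R
def pts(c):
    K=c["intrinsics"];z=c["range_z"];v,u=np.mgrid[:z.shape[0],:z.shape[1]]
    p=cv2.undistortPoints(np.stack([u.ravel(),v.ravel()],1).astype(np.float64)[:,None],K,c["dist"])[:,0]
    P=np.c_[p,np.ones(len(p))]
    d=R.from_quat(c["orientation"]).apply(P)
    W=d*z.reshape(-1,1)+c["origin"]
    return W.reshape(z.shape+(3,)),d.reshape(z.shape+(3,))
def ray(c,uv,h):
    p=cv2.undistortPoints(np.array(uv,float).reshape(-1,1,2),c["intrinsics"],c["dist"])[:,0]
    d=R.from_quat(c["orientation"]).apply(np.c_[p,np.ones(len(p))])
    o=np.array(c["origin"]);return o+d*((h-o[2])/d[:,2])[:,None]
E
python3 - <<'E'
from h import *
c=dict(np.load("top0.npz"));W,d=pts(c)
f=c["frame"][:,:,::-1]
a=f[170:270,190:390];cv2.imwrite("pics/topz.png",cv2.resize(a,None,fx=4,fy=4,interpolation=cv2.INTER_CUBIC))
b=dict(np.load("side0.npz"));f2=b["frame"][:,:,::-1][180:290,220:370];cv2.imwrite("pics/sidez.png",cv2.resize(f2,None,fx=5,fy=5,interpolation=cv2.INTER_CUBIC))
Z=W[...,2]
for v in range(195,250,4): print(v,' '.join('%4d'%(1000*Z[v,u]) for u in range(318,384,3)))
# offcut
m=np.zeros(Z.shape,np.uint8);m[195:250,195:265]=(Z[195:250,195:265]>0.025)
P=W[m>0];print(len(P),np.median(P[:,2]))
r=cv2.minAreaRect((P[:,:2]*1000).astype(np.float32));print(r,cv2.boxPoints(r))
# bench level
print(np.median(Z[180:200,270:310]))
hsv=cv2.cvtColor(f,cv2.COLOR_BGR2HSV)
k=cv2.inRange(hsv,(3,170,110),(20,255,255));k[:195]=0;k[245:]=0;k[:,:325]=0;k[:,375:]=0
P=W[k>0];print(len(P),np.percentile(P[:,2],[5,50,95]))
for lo,hi in((.13,.15),(.1,.125)):
    q=P[(P[:,2]>lo)&(P[:,2]<hi)];print(len(q),q.mean(0));
    if len(q)>4: print(cv2.minAreaRect((q[:,:2]*1000).astype(np.float32)))
E
```

```text
195   -1    0    0    0    0   -1    0    4   -3   -3   -1    2    0    0    3    3    0    0    1    0    0    0
199    0   -2    0   -5    4    9   10    8   10   11    7    6    9    9    7    8   14    8    3   -1    1   -2
203   -1    0   -2    2    7    5   13    5    9   11   10    3   10    8   13    8    9    7    1    1   -2   -1
207    0   -2    8   26   23   20   19   20   21   22   18   25   10    5   11   91   87   91   92   -2   -6    0
211    1    2   -3   -1    0    1   90  107  107  111  141  142   89   90   89   93   91   91   91   93    1   -4
215    0    0    3    1    2   -3   89  111  108  137  143  141  107   94   90   90   95   90   89   91   -2    0
219   -4   -4    0    2   -3    0  100  109  134  146  137  110  108   90   90   91   87   88   93   92    0    1
223    0    1   -2    0    0    3   86  108  140  142  108  112   91   92   90   91   88   90   93   88   -2    1
227    0   -1    1   -2    0    3    0   -3    1    0    4   -4   29   26   83   91   91   94   90   91    1   -6
231   -1    0    0   20   20   25   24   28   20   19   21   18    9    3 
[... 360 characters left out ...]
2    0    0    2    5
247    0    2   -1    2    0    1   -1    0    0    1    2    1    0    2    1   -4   -2    0    1   -3    0    5
950 0.03805351629607556
((550.9232788085938, 153.02734375), (276.40771484375, 44.817020416259766), 68.90282440185547) [[480.2702    32.153076]
 [522.0832    16.021149]
 [621.57635  273.9016  ]
 [579.76337  290.03354 ]]
-0.00012298381715614148
262 [0.10560418 0.11079893 0.14416892]
84 [ 0.57487069 -0.10788731  0.14153957]
((573.8707275390625, -107.53164672851562), (13.99760913848877, 40.9951171875), 57.23281478881836)
170 [ 0.57361279 -0.10595632  0.10936335]
((573.4739990234375, -106.82295989990234), (46.815406799316406, 43.88054275512695), 58.9398193359375)
```

View pics/topz.png

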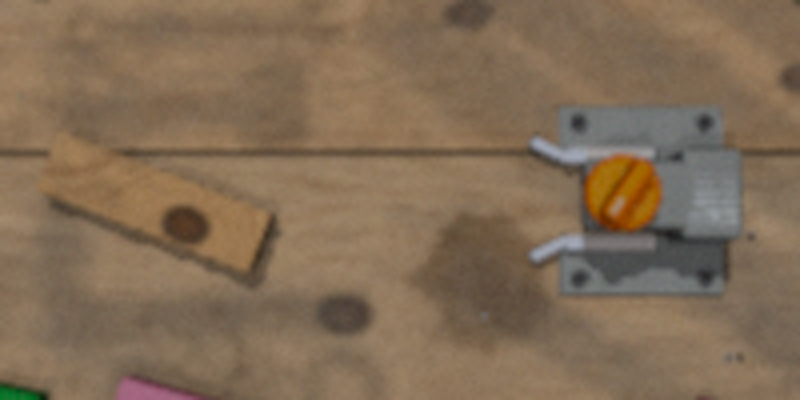

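View pics/sidez.png

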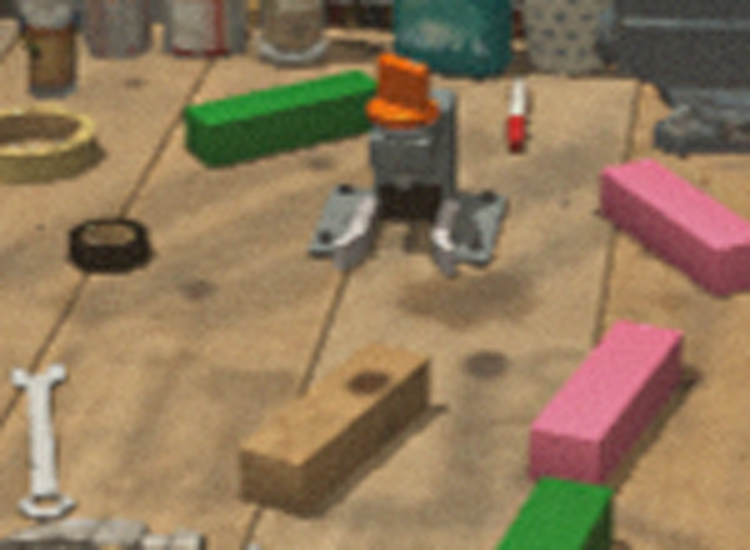

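Run:
```python
from h import *
c=dict(np.load("top0.npz"));W,d=pts(c);Z=W[...,2]
m=np.zeros(Z.shape,np.uint8);m[195:250,195:265]=(Z[195:250,195:265]>0.025)
n,l,st,_=cv2.connectedComponentsWithStats(m);i=1+np.argmax(st[1:,4]);print(st[i])
P=ray(c,np.argwhere(l==i)[:,::-1],.038)[:,:2]*1000
r=cv2.minAreaRect(P.astype(np.float32));print(r,cv2.boxPoints(r),P.mean(0))
# colour based knob wing/ fixture rails by depth
for lo,hi,reg in((.015,.03,'rail'),(.004,.014,'flange'),(.083,.097,'arm')):
    m=np.zeros(Z.shape,np.uint8);m[193:248,318:384]=((Z>lo)&(Z<hi))[193:248,318:384]
    m2=cv2.morphologyEx(m,cv2.MORPH_OPEN,np.ones((2,2),np.uint8))
    n,l,st,_=cv2.connectedComponentsWithStats(m2)
    for i in range(1,n):
        if st[i,4]>20:
            P=ray(c,np.argwhere(l==i)[:,::-1],{'rail':.022,'flange':.008,'arm':.092}[reg])[:,:2]*1000
            print(reg,st[i],P.mean(0).round(1),cv2.minAreaRect(P.astype(np.float32)))
    P=ray(c,np.argwhere(m2)[:,::-1],{'rail':.022,'flange':.008,'arm':.092}[reg])[:,:2]*1000
    print('all',cv2.minAreaRect(P.astype(np.float32)))
```

```text
[199 202  60  36 940]
((571.5496826171875, 206.58485412597656), (160.69227600097656, 44.84226989746094), 68.92208099365234) [[521.7333   139.67798 ]
 [563.5752   123.551025]
 [621.3661   273.49173 ]
 [579.5242   289.61868 ]] [571.54230453 206.64717743]
rail [324 205  31   7 101] [605.4 -96.4] ((603.5541381835938, -99.44603729248047), (83.8840560913086, 15.550676345825195), 85.94068908691406)
rail [324 229  31   7 140] [ 540.6 -102.4] ((540.6279296875, -99.33491516113281), (15.429998397827148, 84.16465759277344), 4.269591808319092)
all ((571.9400024414062, -99.70233154296875), (83.35926055908203, 83.7042465209961), 89.85137176513672)
flange [331 197  41  13 405] [ 623.8 -137.4] ((620.775146484375, -134.94097900390625), (33.944149017333984, 112.46197509765625), 0.0137115977704525)
flange [331 229  41  15 405] [ 522.9 -136.8] ((527.8306274414062, -134.29144287109375), (39.21816635131836, 111.92234802246094), 0.2188287079334259)
all ((572.916748046875, -134.755615234375), (112.35667419433594, 130.09207153320312), 89.79361724853516)
arm [353 208  24  23 455] [ 571.7 -163.8] ((571.607177734375, -159.4197998046875), (59.826080322265625, 58.085567474365234), 89.42469024658203)
all ((571.46826171875, -138.58389282226562), (57.70600891113281, 102.08235931396484), 0.06265267729759216)
```

```bash
cat >> h.py <<'E'
def axes(s):
    M=R.from_quat(s["eef_rot"]).as_matrix();return M
def jaw(s):
    z=axes(s)[:,2];return np.degrees(np.arctan2(z[1],z[0]))
def plan(s,g,yaw,pos=None):
    """row (cm,deg) taking grasp point to g with jaw axis at yaw (deg), tool down"""
    M=axes(s);p=np.array(s["eef_pos"] if pos is None else pos)
    y=np.radians(yaw);z=np.array([np.cos(y),np.sin(y),0]);a=np.array([0,0,-1.])
    T=np.c_[np.cross(a,z),a,z]
    t=np.array(g)+[0,0,.155]
    return np.round(np.r_[100*M.T@(t-p),np.degrees(R.from_matrix(M.T@T).as_rotvec())],2).tolist()
E
python3 - <<'E'
from bench import *;from h import *
s=state();print(axes(s).round(3),jaw(s),s["eef_pos"])
g=[.5877,.2486,.12]
for y in(-21.1,158.9):print(y,plan(s,g,y))
c=dict(np.load("top0.npz"));f=c["frame"].astype(float)
gr=f.mean(2)
# subpixel flange outer edges: use colour saturation (r-b) : wood brown vs grey
sat=f[...,0]-f[...,2]
for v0,v1,nm in((191,203,'hi'),(238,249,'lo')):
    E=[]
    for u in list(range(333,352))+list(range(354,369)):
        col=cv2.GaussianBlur(sat,(1,3),0)[v0:v1,u];dd=np.abs(np.diff(col));E.append((u,v0+.5+(dd**2*np.arange(len(dd))).sum()/(dd**2).sum()))
    P=ray(c,E,.006);q=np.polyfit(P[:,1],P[:,0],1);print(nm,q,np.polyval(q,-.107),np.std(P[:,0]-np.polyval(q,P[:,1])))
hsv=cv2.cvtColor(c["frame"][:,:,::-1],cv2.COLOR_BGR2HSV)
k=cv2.inRange(hsv,(3,150,60),(22,255,255));k[:200]=0;k[236:]=0;k[:,:330]=0;k[:,362:]=0
n,l,st,ce=cv2.connectedComponentsWithStats(k);print(st,ce)
E
```

```text
[[ 0.975 -0.001  0.223]
 [-0.223 -0.002  0.975]
 [-0.    -1.    -0.002]] 77.1193053172187 [0.13924889 0.60903646 0.40355622]
-21.1 [51.75, 12.89, -25.12, 0.09, 98.22, 0.08]
158.9 [51.75, 12.89, -25.12, 0.08, -81.78, -0.09]
hi [-0.00155218  0.64051217] 0.6406782490069908 0.00020306077171635951
lo [-0.00102429  0.50664783] 0.5067574261548923 0.00020984858224319203
[[     0      0    560    420 234921]
 [   336    209     19     19    279]] [[279.42203124 209.49013498]
 [345.15053763 217.80645161]]
```

```bash
python3 -m inch '[[5,0,-2.5,0,10,0],[10,0,-5,0,20,0],[15,0,-7.5,0,30,0],[20,2,-10,0,40,0],[26,4,-12.5,0,50,0],[31,6,-15,0,60,0],[36,8,-17.5,0,70,0],[41,10,-20,0,80,0],[46,12,-22.5,0,90,0],[51,12.9,-24.8,0,98.2,0],[51.75,12.9,-25.12,0,98.2,0],[51.75,12.9,-25.12,0,98.2,0],[51.75,12.9,-25.12,0,98.2,0],[51.75,12.9,-25.12,0,98.2,0]]' 1 30
python3 - <<'E'
from bench import *;from h import *
s=state();print(jaw(s),s["eef_pos"],s["force"],s["opening"],s["clock"])
print(plan(s,[.5877,.2486,.024],-21.1))
c=read_camera("top");cv2.imwrite("pics/t1.png",cv2.resize(c["frame"][150:300,150:400,::-1],None,fx=3,fy=3,interpolation=cv2.INTER_CUBIC))
E
```

```text
clock: 1.85
eef_pos: [0.5869, 0.2501, 0.2761]
eef_rot: [-0.401, 0.583, -0.583, 0.401]
force: [-0.0, 0.3, -0.6]
opening: 0.0855
-20.96468730484946 [0.58693125 0.25008721 0.27609315] [-0.03563323  0.25679018 -0.57465807] 0.08551068535615869 1.85
[0.11, 9.71, 0.12, -0.01, 0.14, -0.02]
```

View pics/t1.png

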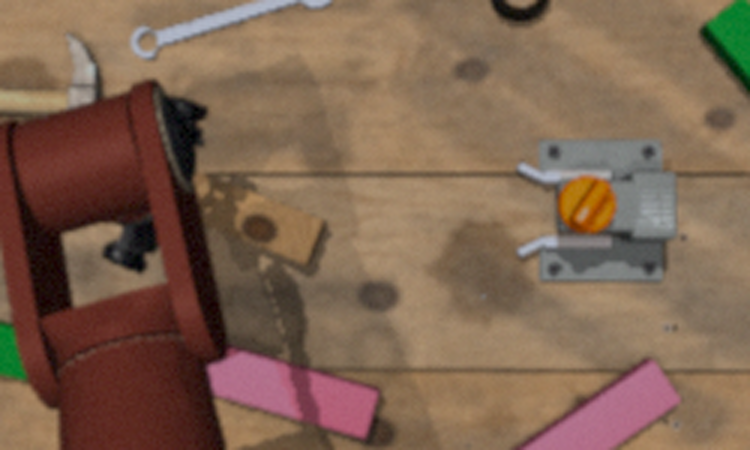

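The arm hides the outer end of the block, but the hand is where I planned it, over that end. Next I'll go down and grip.

```bash
python3 -m inch '[[0.1,3,0.1,0,0,0],[0.1,6,0.1,0,0,0],[0.1,8,0.1,0,0,0],[0.1,9,0.1,0,0,0],[0.1,9.7,0.1,0,0,0],[0.1,9.7,0.1,0,0,0],[0.1,9.7,0.1,0,0,0]]'
python3 -m inch '[[0,0,0,0,0,0],[0,0,0,0,0,0],[0,0,0,0,0,0],[0,0,0,0,0,0],[0,0,0,0,0,0],[0,0,0,0,0,0],[0,0,0,0,0,0],[0,0,0,0,0,0]]' -1 30
python3 - <<'E'
from bench import *;from h import *
s=state();print(jaw(s),s["eef_pos"],s["force"],s["wrist_torque"],s["opening"],s["clock"])
c=read_camera("side");cv2.imwrite("pics/s2.png",cv2.resize(c["frame"][180:330,220:420,::-1],None,fx=4,fy=4,interpolation=cv2.INTER_CUBIC))
E
```

```text
clock: 2.78
eef_pos: [0.5889, 0.2479, 0.1797]
eef_rot: [0.4, -0.583, 0.583, -0.401]
force: [-0.9, 0.9, 0.2]
opening: 0.0857
clock: 3.78
eef_pos: [0.5886, 0.2479, 0.1793]
eef_rot: [0.4, -0.583, 0.583, -0.4]
force: [-1.1, 0.3, 5.1]
opening: 0.0444
-21.079223794838146 [0.58859701 0.24785841 0.17925125] [-1.08640084  0.26434255  5.08637329] [0.07848331 0.23130187 0.03121908] 0.044449127043679294 3.775
```

View pics/s2.png

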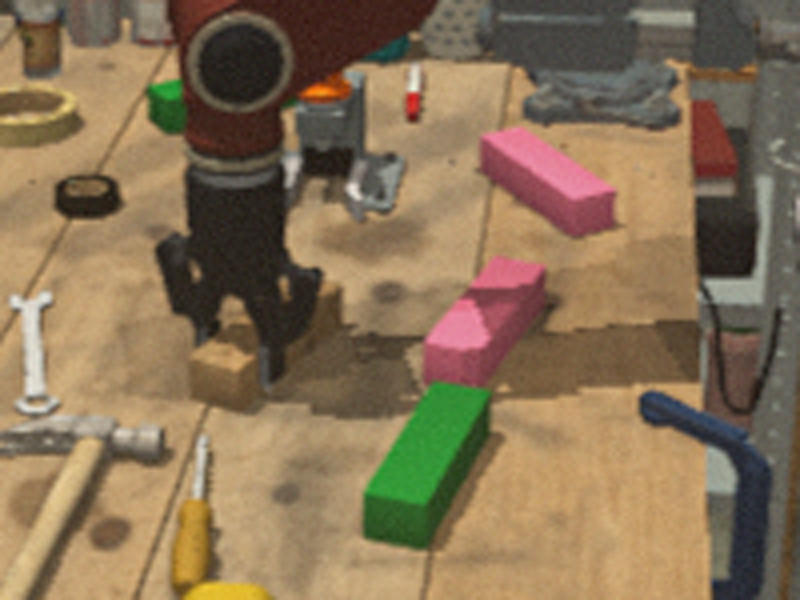

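The block is gripped (opening 44 mm), about 45 mm out from its centre. Next I'll straighten it and bring it in front of the mouth.

Run:
```python
from bench import *;from h import *
s=state();print(plan(s,[.5735,.16,.0243],0.07))
```

```text
[8.74, -0.01, 1.75, -0.03, -21.15, -0.02]
```

```bash
python3 -m inch '[[1,0,0.2,0,-2.4,0],[2,0,0.4,0,-4.8,0],[3,0,0.6,0,-7.3,0],[4,0,0.8,0,-9.7,0],[5,0,1,0,-12.1,0],[6,0,1.2,0,-14.5,0],[7,0,1.4,0,-17,0],[8,0,1.6,0,-19.4,0],[8.74,0,1.75,0,-21.15,0],[8.74,0,1.75,0,-21.15,0],[8.74,0,1.75,0,-21.15,0]]'
python3 - <<'E'
from bench import *;from h import *
s=state();print(jaw(s),s["eef_pos"],s["force"],s["wrist_torque"],s["opening"],s["clock"])
c=read_camera("top");np.savez("t3.npz",**c);cv2.imwrite("pics/t3.png",cv2.resize(c["frame"][150:300,190:390,::-1],None,fx=4,fy=4,interpolation=cv2.INTER_CUBIC))
W,_=pts(c);Z=W[...,2]
for u in range(236,280,4):
    v=[v for v in range(190,250) if .03<Z[v,u]<.045];
    if v: print(u,v[0],v[-1],len(v),ray(c,[[u,v[0]-.5],[u,v[-1]+.5]],.038)[:,:2].round(4).tolist())
E
```

```text
clock: 5.2
eef_pos: [0.5735, 0.1598, 0.1792]
eef_rot: [-0.5, 0.499, -0.5, 0.5]
force: [-1.1, -0.6, 6.0]
opening: 0.0446
0.08009132558645211 [0.57352532 0.15983309 0.17922204] [-1.10734888 -0.63829825  6.01297487] [-0.01548076  0.19591572  0.11200162] 0.044620341419087856 5.2
264 212 227 16 [[0.5944, 0.1084], [0.5502, 0.1082]]
268 212 227 16 [[0.5944, 0.0974], [0.5502, 0.0971]]
272 212 227 15 [[0.5944, 0.0863], [0.5502, 0.0861]]
276 212 227 16 [[0.5944, 0.0752], [0.5502, 0.075]]
```

View pics/t3.png

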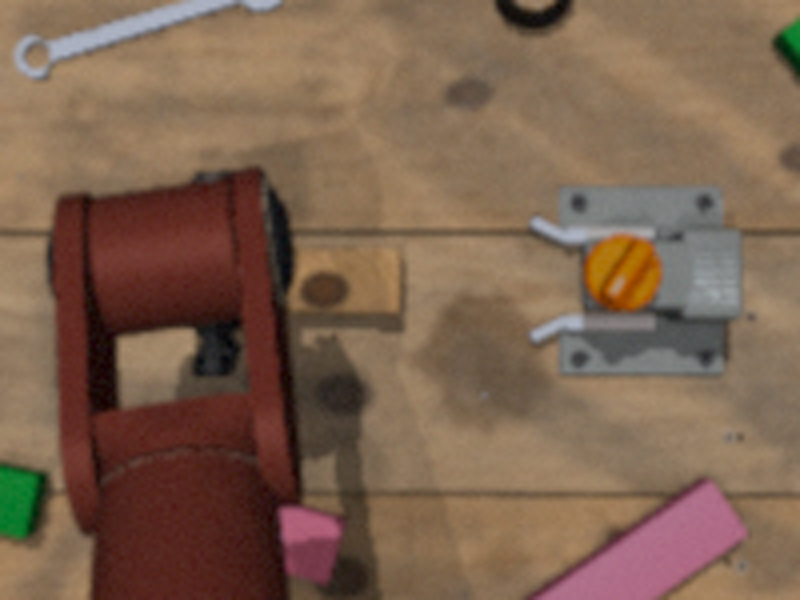

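Run:
```python
from h import *
c=dict(np.load("t3.npz"));W,_=pts(c);f=c["frame"].astype(float);g=f.mean(2);sat=f[...,0]-f[...,2]
w=np.clip(g-110,0,None)
for u in range(334,354,3):
    o=[]
    for a,b in((203,212),(226,235)):
        col=g[a:b,u];ww=np.clip(col-np.median(col)-8,0,None);o.append(a+(ww*np.arange(b-a)).sum()/ww.sum())
    P=ray(c,[[u,o[0]],[u,o[1]]],.022);print(u,np.round(o,2),P[:,:2].round(4).tolist(),P[:,0].mean().round(4))
print(g[208:236,270].astype(int),sat[208:236,270].astype(int));print(g[200:240,343].astype(int))
```

```text
334 [208.12 230.06] [[0.6052, -0.0859], [0.544, -0.0857]] 0.5746
337 [207.7  230.25] [[0.6064, -0.0943], [0.5435, -0.094]] 0.5749
340 [207.56 230.25] [[0.6068, -0.1026], [0.5435, -0.1023]] 0.5751
343 [207.15 230.38] [[0.6079, -0.111], [0.5432, -0.1106]] 0.5755
346 [207.18 230.33] [[0.6078, -0.1193], [0.5433, -0.1189]] 0.5756
349 [207.53 230.39] [[0.6069, -0.1276], [0.5432, -0.1272]] 0.575
352 [207.68 230.35] [[0.6065, -0.1359], [0.5433, -0.1355]] 0.5749
[ 84 106 113 106 111 124 126 123 124 105  72  58  61  59  57  60  57  55
  58  73  67  70  70  77 105 106  82  73] [36 46 49 50 64 78 79 74 73 64 48 42 46 49 51 45 44 36 35 43 37 30 31 35
 43 42 35 33]
[129 127 126 126 118 112 133 154 141 113  97 102 104 106 100  91  76  73
  73  91 113 130 137 117  87  64  60  65  85 116 126 128 108  86  85  86
  82  84  85  83]
```

```bash
python3 -m inch '[[1.5,0,0,0,0,0],[3,0,0,0,0,0],[4.5,0,0,0,0,0],[6,0,0,0,0,0],[7.5,0,0,0,0,0],[8.3,0,0,0,0,0],[9,0,0,0,0,0],[9.5,0,0,0,0,0],[10,0,0,0,0,0],[10.5,0,0,0,0,0],[11,0,0,0,0,0],[11.5,0,0,0,0,0],[12,0,0,0,0,0],[12,0,0,0,0,0]]'
python3 - <<'E'
from bench import *;from h import *
s=state();print(jaw(s),s["eef_pos"],s["force"],s["wrist_torque"],s["opening"],s["clock"])
c=read_camera("top");np.savez("t4.npz",**c);cv2.imwrite("pics/t4.png",cv2.resize(c["frame"][180:260,280:400,::-1],None,fx=6,fy=6,interpolation=cv2.INTER_CUBIC))
E
```

```text
clock: 7.0
eef_pos: [0.5738, 0.0396, 0.1792]
eef_rot: [-0.5, 0.5, -0.5, 0.501]
force: [0.9, 3.4, 4.7]
opening: 0.0446
0.0440428095123634 [0.57380088 0.039595   0.17923546] [0.93429494 3.36885458 4.73720135] [0.39656789 0.04798717 0.02485319] 0.04457842297676064 7.0
```

View pics/t4.png

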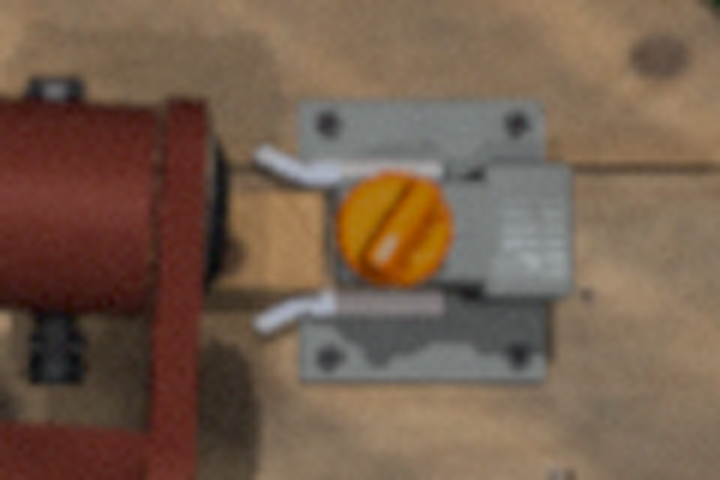

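```bash
python3 -m inch '[[0.5,0,0,0,0,0],[1,0,0,0,0,0],[1.5,0,0,0,0,0],[1.5,0,0,0,0,0]]'; python3 -m inch '[[0.5,0,0,0,0,0],[1,0,0,0,0,0],[1.5,0,0,0,0,0],[2,0,0,0,0,0],[2.5,0,0,0,0,0],[2.5,0,0,0,0,0]]'
```

```text
clock: 7.55
eef_pos: [0.5738, 0.0246, 0.1792]
eef_rot: [-0.5, 0.5, -0.5, 0.501]
force: [-0.1, 2.2, 5.6]
opening: 0.0448
clock: 8.3
eef_pos: [0.5737, -0.0004, 0.1792]
eef_rot: [-0.5, 0.5, -0.5, 0.5]
force: [-0.1, 2.6, 6.4]
opening: 0.0445
```

```bash
python3 -m inch '[[0.4,0,0,0,0,0],[0.7,0,0,0,0,0],[0.7,0,0,0,0,0]]'; for i in 1; do python3 -m inch '[[0.15,0,0,0,0,0],[0.15,0,0,0,0,0]]'; done;  python3 -m inch '[[0.1,0,0,0,0,0],[0.1,0,0,0,0,0]]'
```

```text
clock: 8.68
eef_pos: [0.5737, -0.0072, 0.1792]
eef_rot: [-0.5, 0.5, -0.5, 0.501]
force: [0.3, 3.4, 5.7]
opening: 0.0444
clock: 8.93
eef_pos: [0.5737, -0.0085, 0.1792]
eef_rot: [-0.5, 0.5, -0.5, 0.501]
force: [0.4, 4.3, 7.1]
opening: 0.0446
clock: 9.18
eef_pos: [0.5737, -0.0094, 0.1792]
eef_rot: [-0.5, 0.5, -0.5, 0.501]
force: [0.5, 4.0, 6.8]
opening: 0.0449
```

```bash
python3 -m inch '[[0.1,0,0,0,0,0],[0.1,0,0,0,0,0]]';  python3 -m inch '[[0.1,0,0,0,0,0],[0.1,0,0,0,0,0]]'; python3 -m inch '[[0.1,0,0,0,0,0],[0.1,0,0,0,0,0]]'
```

```text
clock: 9.43
eef_pos: [0.5737, -0.0104, 0.1792]
eef_rot: [-0.5, 0.5, -0.5, 0.501]
force: [-0.7, 5.1, 6.4]
opening: 0.0445
clock: 9.68
eef_pos: [0.5737, -0.0114, 0.1792]
eef_rot: [-0.5, 0.5, -0.5, 0.501]
force: [0.9, 5.3, 6.3]
opening: 0.0448
clock: 9.93
eef_pos: [0.5737, -0.0124, 0.1792]
eef_rot: [-0.5, 0.5, -0.5, 0.501]
force: [-0.1, 5.5, 6.9]
opening: 0.0441
```

```bash
python3 -m inch '[[0.1,0,0,0,0,0],[0.1,0,0,0,0,0]]';  python3 -m inch '[[0.1,0,0,0,0,0],[0.1,0,0,0,0,0]]'
python3 - <<'E'
from bench import *;from h import *
c=read_camera("top");np.savez("t5.npz",**c);cv2.imwrite("pics/t5.png",cv2.resize(c["frame"][180:260,280:400,::-1],None,fx=6,fy=6,interpolation=cv2.INTER_CUBIC))
c=read_camera("side");cv2.imwrite("pics/s5.png",cv2.resize(c["frame"][170:290,220:370,::-1],None,fx=5,fy=5,interpolation=cv2.INTER_CUBIC))
E
```

```text
clock: 10.18
eef_pos: [0.5737, -0.0134, 0.1792]
eef_rot: [-0.5, 0.5, -0.5, 0.501]
force: [-0.3, 3.7, 6.3]
opening: 0.0445
clock: 10.42
eef_pos: [0.5737, -0.0145, 0.1792]
eef_rot: [-0.5, 0.5, -0.5, 0.501]
force: [-0.8, 4.4, 5.8]
opening: 0.0444
```

View pics/s5.png

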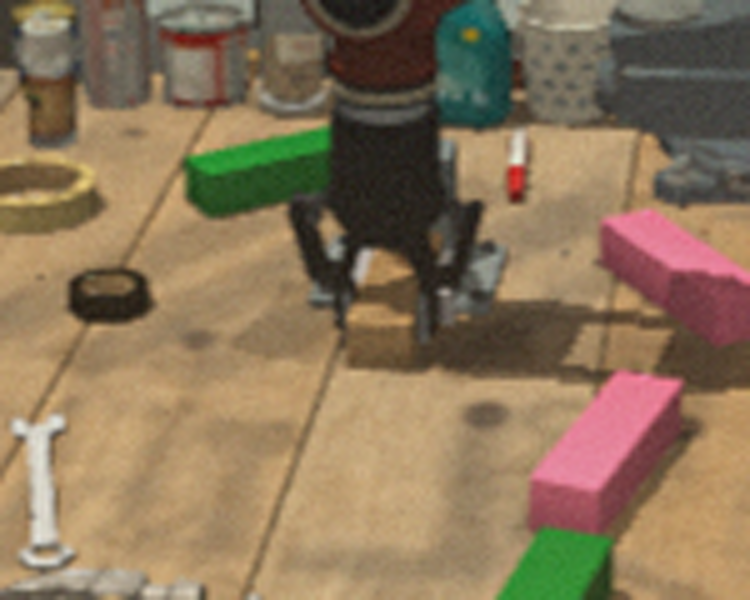

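View pics/t5.png

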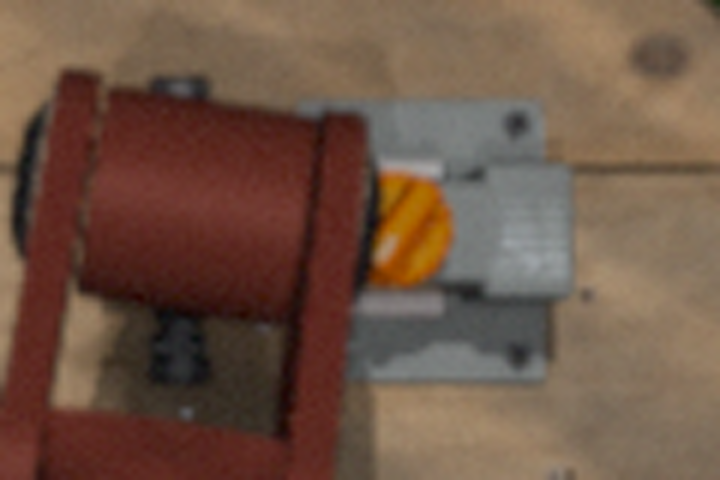

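```bash
python3 -m inch '[[0.1,0,0,0,0,0],[0.1,0,0,0,0,0]]';  python3 -m inch '[[0.1,0,0,0,0,0],[0.1,0,0,0,0,0]]'
```

```text
clock: 10.78
eef_pos: [0.5737, -0.0154, 0.1792]
eef_rot: [-0.5, 0.5, -0.5, 0.501]
force: [0.4, 5.2, 6.5]
opening: 0.0447
clock: 11.02
eef_pos: [0.5737, -0.0157, 0.1792]
eef_rot: [-0.499, 0.5, -0.499, 0.501]
force: [0.7, 8.6, 6.9]
opening: 0.0448
```

Run:
```python
from bench import *;from h import *
c=read_camera("side");W,d=pts(c);np.savez("s6.npz",**c)
s=state();print(s["eef_pos"],s["force"])
# outer end top edge of block: cast at z=.038
v,u=np.mgrid[:420,:560]
X,Y,Z=W[...,0],W[...,1],W[...,2]
m=(X>.555)&(X<.592)&(Z>.008)&(Z<.034)&(Y>-.02)&(Y<.06)
print(m.sum(),np.percentile(Y[m],[10,50,90]))
m=(X>.555)&(X<.592)&(Z>.034)&(Z<.043)&(Y>-.02)&(Y<.06)
print(m.sum(),np.percentile(Y[m],[10,50,90,98]))
```

```text
[ 0.57367666 -0.01574238  0.1792317 ] [0.70703379 9.1542487  5.93349816]
67 [0.01962093 0.02428442 0.02938088]
69 [-0.01327123  0.00917602  0.02832977  0.03092245]
```

```bash
python3 -m inch '[[0.05,0,0,0,0,0],[0.05,0,0,0,0,0],[0.05,0,0,0,0,0]]'
```

```text
clock: 11.45
eef_pos: [0.5736, -0.0159, 0.1792]
eef_rot: [-0.499, 0.501, -0.499, 0.501]
force: [0.3, 10.5, 7.2]
opening: 0.0446
```

```bash
python3 -m inch '[[0,0,0,0,0,0],[0,0,0,0,0,0],[0,0,0,0,0,0],[0,0,0,0,0,0],[0,0,0,0,0,0]]' 1
python3 -m inch '[[0,-2,0,0,0,0],[0,-5,0,0,0,0],[-3,-10,0,0,0,0],[-7,-15,0,0,0,0],[-13,-18,0,0,0,0],[-18,-18,0,0,0,0],[-18,-18,0,0,0,0],[-18,-18,0,0,0,0]]'
python3 - <<'E'
from bench import *;from h import *
s=state();print(s["eef_pos"],s["force"],s["clock"])
c=read_camera("top");np.savez("t6.npz",**c);cv2.imwrite("pics/t6.png",cv2.resize(c["frame"][180:260,280:400,::-1],None,fx=6,fy=6,interpolation=cv2.INTER_CUBIC))
W,_=pts(c);Z=W[...,2];f=c["frame"][:,:,::-1]
m=np.zeros(Z.shape,np.uint8);m[200:240,285:340]=((Z>.031)&(Z<.045))[200:240,285:340]
n,l,st,_=cv2.connectedComponentsWithStats(m);i=1+np.argmax(st[1:,4]);P=ray(c,np.argwhere(l==i)[:,::-1],.038)[:,:2]*1000
print(st[i],cv2.minAreaRect(P.astype(np.float32)),P.min(0),P.max(0))
hsv=cv2.cvtColor(f,cv2.COLOR_BGR2HSV);k=cv2.inRange(hsv,(3,150,60),(22,255,255))
k[:200]=0;k[236:]=0;k[:,:330]=0;k[:,362:]=0
for lo,hi,h in((.128,.155,.1425),(.098,.12,.109)):
    q=(k>0)&(Z>lo)&(Z<hi);P=ray(c,np.argwhere(q)[:,::-1],h)[:,:2]*1000
    print(q.sum(),P.mean(0),cv2.minAreaRect(P.astype(np.float32)))
# disc circle: all knob pixels
P=ray(c,np.argwhere(k>0)[:,::-1],.109)[:,:2]*1000;print(cv2.minEnclosingCircle(P.astype(np.float32)))
b=read_camera("side");np.savez("s7.npz",**b);W2,_=pts(b);Z2=W2[...,2]
cv2.imwrite("pics/s7.png",cv2.resize(b["frame"][170:290,220:370,::-1],None,fx=5,fy=5,interpolation=cv2.INTER_CUBIC))
hsv=cv2.cvtColor(b["frame"][:,:,::-1],cv2.COLOR_BGR2HSV);k=cv2.inRange(hsv,(3,170,90),(20,255,255))
q=(k>0)&(Z2>.085)&(Z2<.16)&(W2[...,0]>.5)&(W2[...,0]<.65)&(abs(W2[...,1]+.107)<.05);print(q.sum(),W2[q].min(0),W2[q].max(0),W2[q].mean(0))
E
```

```text
clock: 12.08
eef_pos: [0.5735, -0.0173, 0.1787]
eef_rot: [0.5, -0.5, 0.5, -0.5]
force: [0.6, 0.5, -0.0]
opening: 0.085
clock: 13.08
eef_pos: [0.5731, 0.1628, 0.3595]
eef_rot: [-0.5, 0.499, -0.5, 0.501]
force: [-0.3, -0.7, -0.8]
opening: 0.0856
[0.57308755 0.16283468 0.35948104] [-0.25078379 -0.67761065 -0.75267194] 13.075
[296 211  44  17 668] ((573.9055786132812, -39.013946533203125), (44.1448860168457, 117.9583511352539), 0.08643151074647903) [551.74414352 -98.02618473] [596.00499702  19.99845225]
84 [ 574.96995128 -107.84029964] ((573.96875, -107.2225341796875), (13.837776184082031, 41.18301773071289), 56.275211334228516)
181 [ 573.02615508 -105.79657814] ((573.118896484375, -106.6674575805664), (48.458213806152344, 44.590431213378906), 56.06676483154297)
((573.3507080078125, -101.4546127319336), 29.431304931640625)
90 [ 0.57078553 -0.12186362  0.1027134 ] [ 0.59919238 -0.07778754  0.14886649] [ 0.58353896 -0.09972109  0.12081411]
```

View pics/t6.png

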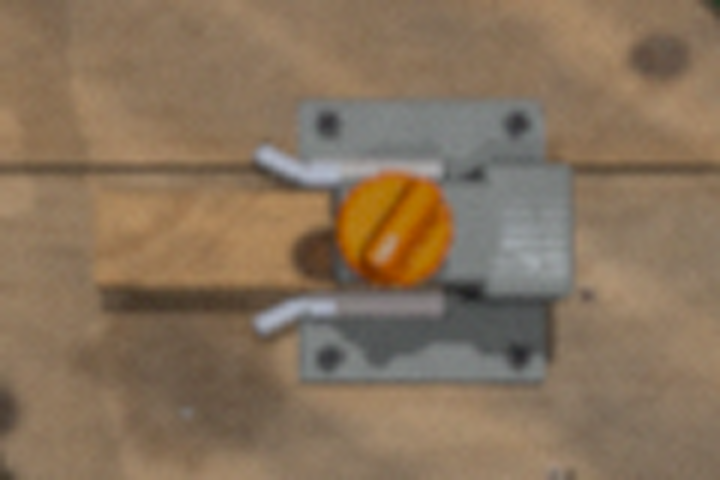

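View pics/s7.png

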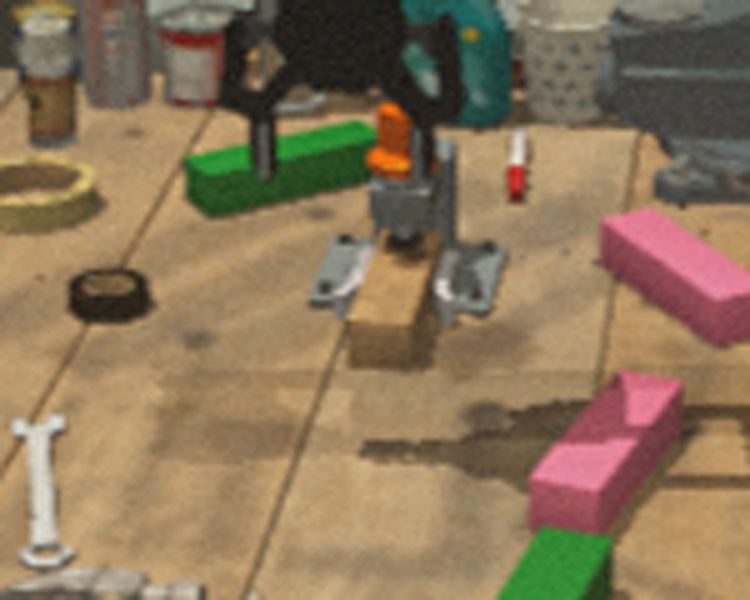

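The offcut is in the channel against the stop: 77 mm shows outside the cheeks and the gripper is off it. Next is the knob, with the wing at jaw yaw of about 56.7°.

Run:
```python
from bench import *;from h import *
s=state();print(plan(s,[.5738,-.1078,.19],56.7))
```

```text
[26.97, 1.39, 0.06, 0.02, -56.7, 0.01]
```

```bash
python3 -m inch '[[4,0,0,0,-9,0],[8,0,0,0,-18,0],[13,0,0,0,-28,0],[18,0,0,0,-38,0],[22,0,0,0,-47,0],[25,0.6,0,0,-54,0],[27,1.4,0,0,-56.7,0],[27,1.4,0,0,-56.7,0],[27,1.4,0,0,-56.7,0]]'
python3 - <<'E'
from bench import *;from h import *
s=state();print(jaw(s),s["eef_pos"]);print(plan(s,[.5738,-.1078,.135],56.7))
b=read_camera("side")
cv2.imwrite("pics/s8.png",cv2.resize(b["frame"][130:250,240:390,::-1],None,fx=5,fy=5,interpolation=cv2.INTER_CUBIC))
E
```

```text
clock: 14.3
eef_pos: [0.5734, -0.1073, 0.3448]
eef_rot: [-0.677, 0.203, -0.203, 0.678]
force: [1.0, -0.1, -0.1]
opening: 0.0856
56.67748595232129 [ 0.57338033 -0.10730833  0.34479244]
[0.06, 5.48, -0.02, -0.02, -0.02, -0.02]
```

View pics/s8.png

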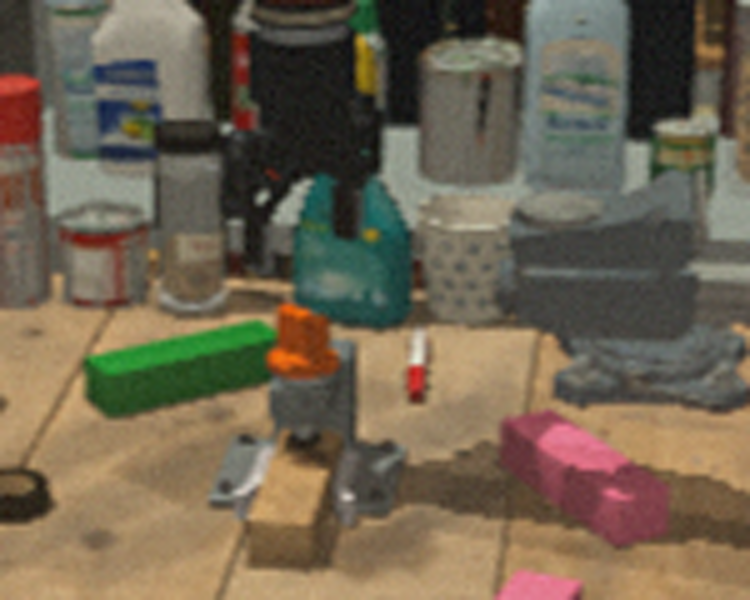

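```bash
python3 -m inch '[[0.05,1.5,0,0,0,0],[0.05,3,0,0,0,0],[0.05,4.5,0,0,0,0],[0.05,5.5,0,0,0,0],[0.05,5.5,0,0,0,0],[0.05,5.5,0,0,0,0]]'
python3 -m inch '[[0,0,0,0,0,0],[0,0,0,0,0,0],[0,0,0,0,0,0],[0,0,0,0,0,0],[0,0,0,0,0,0],[0,0,0,0,0,0],[0,0,0,0,0,0],[0,0,0,0,0,0]]' -1 40
cat > st.py <<'E'
from bench import *;from h import *
s=state();M=axes(s)
print('jaw %.2f'%jaw(s),np.round(s["eef_pos"],4),'F',np.round(s["force"],1),'T',np.round(s["wrist_torque"],3),'op %.4f'%s["opening"],'j6 %.3f'%s["joint_efforts"][5],'t',s["clock"],'q6 %.2f'%s["joint_positions"][5])
E
python3 st.py
```

```text
clock: 15.1
eef_pos: [0.5742, -0.1075, 0.2902]
eef_rot: [0.678, -0.202, 0.202, -0.678]
force: [0.2, -0.2, 0.2]
opening: 0.0853
clock: 16.1
eef_pos: [0.5742, -0.1071, 0.29]
eef_rot: [-0.677, 0.202, -0.202, 0.678]
force: [1.4, 5.1, 2.9]
opening: 0.0135
jaw 56.77 [ 0.5742 -0.1071  0.29  ] F [1.4 5.1 2.9] T [ 0.833 -0.244 -0.096] op 0.0135 j6 -0.101 t 16.1 q6 -1.30
```

```bash
python3 -m inch '[[0,0,0.04,0,0,0],[0,0,0.04,0,3,0],[0,0,0.04,0,6,0],[0,0,0.04,0,9,0],[0,0,0.04,0,9,0]]' >/dev/null; python3 st.py;  python3 -m inch '[[0,0,0,0,3,0],[0,0,0,0,6,0],[0,0,0,0,9,0],[0,0,0,0,9,0]]' >/dev/null; python3 st.py
```

```text
jaw 47.83 [ 0.5743 -0.1069  0.29  ] F [1.1 4.3 3.5] T [ 0.83  -0.149  0.131] op 0.0131 j6 0.198 t 16.725 q6 -1.15
jaw 38.83 [ 0.5743 -0.1069  0.29  ] F [1.5 4.6 3.9] T [ 0.883 -0.133  0.073] op 0.0130 j6 0.171 t 17.225 q6 -0.99
```

```bash
python3 -m inch '[[-0.025,0,0.033,0,3,0],[-0.025,0,0.033,0,6,0],[-0.025,0,0.033,0,9,0],[-0.025,0,0.033,0,9,0]]' >/dev/null; python3 st.py;  python3 -m inch '[[0,0,0,0,3,0],[0,0,0,0,6,0],[0,0,0,0,9,0],[0,0,0,0,9,0]]' >/dev/null; python3 st.py
```

```text
jaw 29.86 [ 0.5744 -0.1067  0.29  ] F [1.3 3.4 4.3] T [ 0.734 -0.046  0.086] op 0.0132 j6 0.194 t 17.725 q6 -0.83
jaw 20.87 [ 0.5744 -0.1067  0.29  ] F [1.3 3.3 4.7] T [ 0.72  -0.03   0.132] op 0.0131 j6 0.202 t 18.225 q6 -0.68
```

```bash
for i in 1; do python3 -m inch '[[0,0,0,0,3,0],[0,0,0,0,6,0],[0,0,0,0,6,0]]' >/dev/null; python3 st.py;  python3 -m inch '[[0,0,0,0,3,0],[0,0,0,0,6,0],[0,0,0,0,6,0]]' >/dev/null; python3 st.py; done
```

```text
jaw 14.88 [ 0.5744 -0.1067  0.29  ] F [0.8 3.5 5.8] T [ 0.692 -0.077  0.151] op 0.0132 j6 0.222 t 18.6 q6 -0.57
jaw 8.89 [ 0.5744 -0.1067  0.29  ] F [1.  3.8 5.9] T [ 0.753 -0.123  0.171] op 0.0133 j6 0.214 t 18.975 q6 -0.47
```

```bash
python3 -m inch '[[0,0,0,0,3,0],[0,0,0,0,6,0],[0,0,0,0,6,0]]' >/dev/null; python3 st.py
```

```text
jaw 2.89 [ 0.5744 -0.1067  0.29  ] F [0.9 4.5 4.1] T [ 0.81  -0.148  0.154] op 0.0131 j6 0.215 t 19.35 q6 -0.36
```

```bash
python3 -m inch '[[0,0,0,0,3,0],[0,0,0,0,6,0],[0,0,0,0,6,0]]' >/dev/null; python3 st.py
```

```text
jaw -3.10 [ 0.5745 -0.1067  0.29  ] F [1.9 4.  4.7] T [ 0.746 -0.139  0.175] op 0.0130 j6 0.223 t 19.725 q6 -0.26
```

```bash
python3 -m inch '[[0,0,0,0,3,0],[0,0,0,0,6,0],[0,0,0,0,6,0]]' >/dev/null; python3 st.py
```

```text
jaw -9.11 [ 0.5745 -0.1067  0.29  ] F [0.2 5.2 4.7] T [ 0.738 -0.193  0.141] op 0.0133 j6 0.154 t 20.1 q6 -0.15
```

```bash
python3 -m inch '[[0,0,0,0,3,0],[0,0,0,0,6,0],[0,0,0,0,6,0]]' >/dev/null; python3 st.py
```

```text
jaw -15.12 [ 0.5745 -0.1067  0.29  ] F [0.9 4.  6.1] T [ 0.777 -0.141 -0.001] op 0.0133 j6 0.064 t 20.475 q6 -0.05
```

The torque has collapsed, so the clutch is slipping through its first click, about half way. I'll follow it into the notch in smaller steps.

```bash
python3 -m inch '[[0,0,0,0,2,0],[0,0,0,0,4,0],[0,0,0,0,4,0]]' >/dev/null; python3 st.py
```

```text
jaw -19.14 [ 0.5745 -0.1067  0.29  ] F [1.4 4.5 5.4] T [ 0.781 -0.163 -0.043] op 0.0133 j6 -0.040 t 20.85 q6 0.02
```

```bash
python3 -m inch '[[0,0,0,0,2,0],[0,0,0,0,4,0],[0,0,0,0,4,0]]' >/dev/null; python3 st.py
```

```text
jaw -23.17 [ 0.5745 -0.1067  0.29  ] F [2.6 4.2 4.5] T [ 0.76  -0.227  0.001] op 0.0135 j6 0.081 t 21.225 q6 0.09
```

```bash
for i in 1 2 3 4; do python3 -m inch '[[0,0,0,0,0,0]]' >/dev/null; python3 st.py;done
```

```text
jaw -23.16 [ 0.5745 -0.1067  0.29  ] F [2.1 4.3 4.7] T [ 0.78  -0.192  0.021] op 0.0132 j6 0.040 t 21.35 q6 0.09
jaw -23.15 [ 0.5745 -0.1067  0.29  ] F [1.6 4.4 4.7] T [ 0.751 -0.245  0.044] op 0.0131 j6 0.036 t 21.475 q6 0.09
jaw -23.15 [ 0.5745 -0.1067  0.29  ] F [1.6 4.4 5.2] T [ 0.7   -0.253  0.038] op 0.0135 j6 0.040 t 21.6 q6 0.09
jaw -23.16 [ 0.5745 -0.1067  0.29  ] F [1.6 3.8 4.2] T [ 0.722 -0.26   0.052] op 0.0130 j6 0.039 t 21.725 q6 0.09
```

Torque is about 0 after a positive peak and then a negative pull, so it rests in the first notch. Time to let go and move straight up.

```bash
python3 -m inch '[[0,0,0,0,0,0],[0,0,0,0,0,0],[0,0,0,0,0,0],[0,0,0,0,0,0],[0,0,0,0,0,0]]' 1
python3 -m inch '[[0,-1.5,0,0,0,0],[0,-4,0,0,0,0],[0,-8,0,0,0,0],[0,-11,0,0,0,0],[0,-11,0,0,0,0]]'; python3 st.py
python3 - <<'E'
from bench import *;from h import *
s=state();print(plan(s,[.5,.2,.26],0))
E
```

```text
clock: 22.35
eef_pos: [0.5743, -0.1067, 0.2896]
eef_rot: [0.389, -0.59, 0.59, -0.389]
force: [0.2, 0.2, -0.2]
opening: 0.0852
clock: 22.98
eef_pos: [0.575, -0.1068, 0.4048]
eef_rot: [0.387, -0.588, 0.593, -0.391]
force: [-0.1, -0.5, 0.6]
opening: 0.0854
jaw -23.22 [ 0.575  -0.1068  0.4048] F [-0.1 -0.5  0.6] T [ 0.009 -0.009  0.002] op 0.0854 j6 -0.000 t 22.975 q6 0.09
[-25.24, -1.16, -18.98, -0.47, -23.22, 0.05]
```

```bash
python3 -m inch '[[-3,0,-2,0,0,0],[-6,0,-5,0,0,0],[-10,0,-8,0,0,0],[-15,0,-11,0,0,0],[-20,0,-15,0,0,0],[-25,0,-19,0,0,0],[-25,0,-19,0,0,0],[-25,0,-19,0,0,0]]'
python3 - <<'E'
from bench import *;from h import *
c=read_camera("top");cv2.imwrite("pics/t9.png",c["frame"][:,:,::-1]);cv2.imwrite("pics/t9z.png",cv2.resize(c["frame"][180:260,280:400,::-1],None,fx=6,fy=6,interpolation=cv2.INTER_CUBIC))
W,_=pts(c);Z=W[...,2];hsv=cv2.cvtColor(c["frame"][:,:,::-1],cv2.COLOR_BGR2HSV);k=cv2.inRange(hsv,(3,150,60),(22,255,255))
k[:200]=0;k[236:]=0;k[:,:330]=0;k[:,362:]=0
q=(k>0)&(Z>.128)&(Z<.155);P=ray(c,np.argwhere(q)[:,::-1],.1425)[:,:2]*1000
print(q.sum(),P.mean(0),cv2.minAreaRect(P.astype(np.float32)))
b=read_camera("side");cv2.imwrite("pics/s9.png",cv2.resize(b["frame"][170:290,220:370,::-1],None,fx=5,fy=5,interpolation=cv2.INTER_CUBIC))
E
```

```text
clock: 23.98
eef_pos: [0.4981, 0.198, 0.3989]
eef_rot: [0.39, -0.59, 0.59, -0.389]
force: [0.1, -0.6, 0.2]
opening: 0.0854
87 [ 574.18151296 -108.34977665] ((574.7792358398438, -107.10208129882812), (42.23056411743164, 14.214701652526855), 66.6927261352539)
```

View pics/t9z.png

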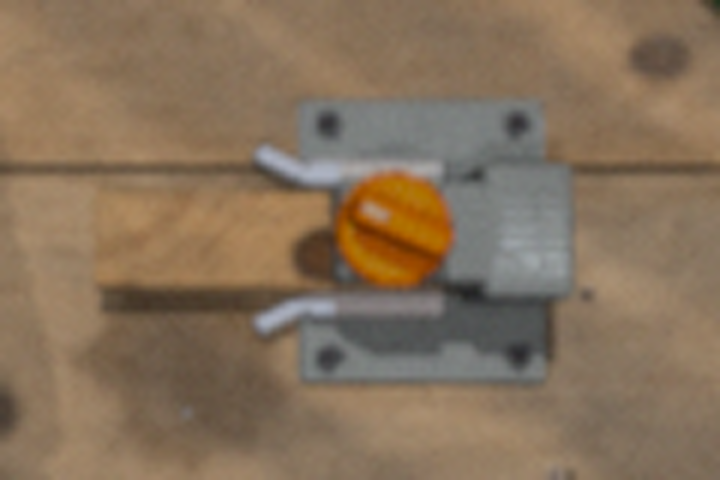

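View pics/s9.png

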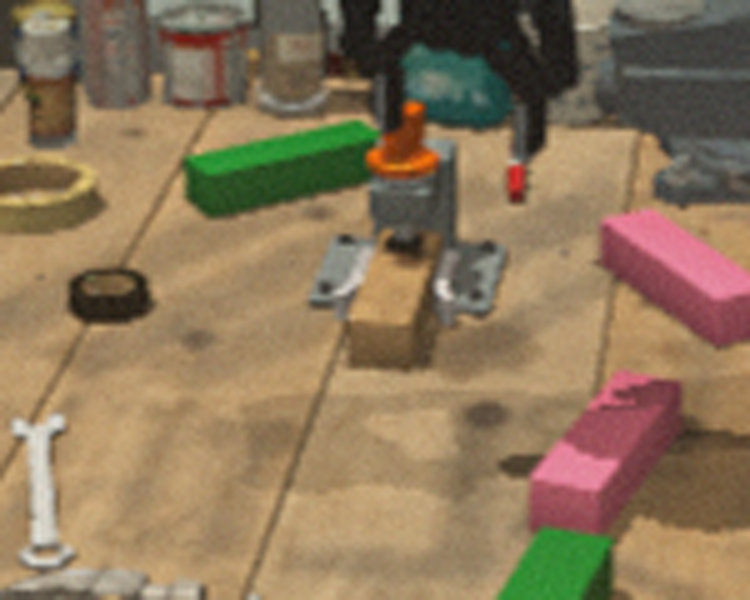

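View pics/t9.png

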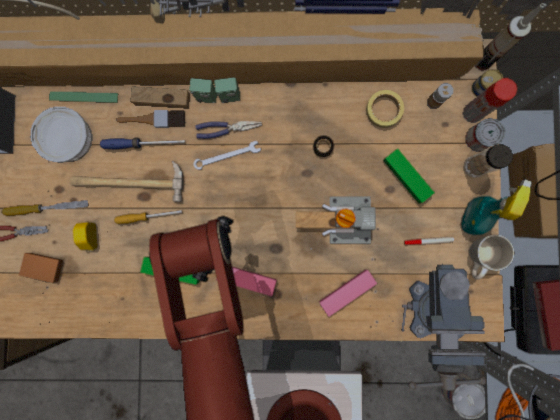

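The block is clamped and has not moved. The wing rests at jaw yaw −23°, where I left it, and the other things are in place. Handing in.

```bash
python3 -c "
from bench import *
print(job_done())"
```

```text
the job is handed in; nothing more can be done
None
```

I slid the pine offcut along the bench into the fixture, between the rails and against the rubber stop. Then I turned the orange knob about 80° clockwise in one grasp, stopped at the first click, let go and moved the arm clear. I handed the job in at about 24 s of the 69 s allowed; no verdict was reported.

**Offcut:** It met the stop with about 10 N on the tool, including roughly 4 N of sliding friction. The last pictures show it still there, with about 77 mm outside the mouth.

**Click:** The knob torque rose to about 0.17 N m, fell through zero to a slight negative pull, then settled at about 0.04 N m. That is one click. The wing's angle in the last picture matches where I released it, within about 0.2°.

**Disagreements:**
- The peak torque read a little under the stated 0.2–0.3 N m; the last joint's own effort reading peaked at 0.22.
- Two estimates of where the offcut sits along the channel, one from the hand and one from the camera, differ by about 2 mm. The calibration is only good to about that.
- The small torque left at release is close to the sensor noise, so I can't say exactly where in the notch the knob rests.

**Bystanders:** The wrench, tape roll, pen and screwdriver look unmoved. In the last top view the arm hid parts of a green and a pink block; nothing of mine went near them.

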